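# Fish a dropped die ring out from behind the soap press guard

### The job

A steel spacer ring has dropped behind the bar guard on the outfeed bed of the soap press. Take the hooked rod from its rest, reach it in under the guard and draw the ring out well into the open front of the bed, without touching it with the fingers while it is behind the guard, and lay the rod back on its rest the way it was. Then pick up the ring and lay it gently flat in the grey parts tray, leaving the soap bars and the jar where they are.

Things in the scene. Friction and masses are not known exactly. Their poses are not given: they have to be found in the camera images.
- rod_grip (a point): Middle of the hooked rod's handle, a loose tool. Handle: black plastic bar 115 long, 20 wide (y), 26 high (z), from 60 behind to 55 ahead of this point. A steel rod 8 thick runs on along +x to 150 ahead of this point, then turns straight down (-z). x along the rod towards the hook, z up with the hook down. 140 g.
- rod_hook (a point): Lower end of the hooked rod's down-turned tip, 8 in diameter: 150 ahead of (+x) and 50 below (-z) rod_grip. Same axes as rod_grip.
- ring_center (a point): Centre (half-way up) of the dropped loose steel spacer ring: outer diameter 56, hole 32 through, 18 thick, about 220 g, lying flat on the bed 40 to 65 behind the guard's lower front edge at the start. The hook fits easily into the hole. z is its axis.
- guard: Outfeed bed of the press with its bar guard (fixed). Origin at table level under the middle of the guard's lower front edge; x inward from the open front (roughly world +y: the open front faces the robot's right), z up. Bed floor 10 above the table. Open front: x = -105 to 0, y = -134 to 134, edged by lips 30 high above the table (front lip x = -115 to -105). The ring is drawn out when its centre is at x = -25 or less.
- guard_edge (a point): Middle of the guard's lower front edge, 110 above the table (free height under it 106), axes as guard. From x = 0 to 150 steel bars 6 thick, 46 apart, roof the bed at this height; bars close the sides, the press foot (x = 151 to 246, 100 high, pillars 210) the rear. Behind the guard means x > 0.
- guard_top (a point): Middle of the guard's upper front edge, at guard x = -100, 250 above the table. From guard_edge the bars lean out to here over the open front, so a gripper working there must lean back about 35 degrees, its fingers pointing inward and down.
- rest: Rest for the rod (fixed), near or far spot at the robot's right; origin on the table under the handle's middle, x to the hook end. Two open-topped forks 8 thick: under the handle at x = -50 (slot 28 wide, bottom 72 above the table, prongs to 84, 44 wide outside) and under the steel rod at x = 100 (slot 16 wide, bottom 81, prongs to 95, 32 wide outside). Base plate 190 by 70, 10 thick.
- seat_grip (a point): Where rod_grip is when the rod lies level in both forks of its rest, hook down: 85 above the table over the rest's origin. Axes as rest.
- seat_hook (a point): Where rod_hook is when the rod lies on its rest, 35 above the table.
- tray: Grey plastic open parts tray (fixed), 150 by 150 outside, walls 4 thick and 28 high, floor 4 thick. Origin at the centre of its underside, on the table. It stands beside the rest, nearer or farther from the robot.
- ring: The same ring; origin at the centre of its underside, 9 below ring_center.
- rod: The same hooked rod; origin as rod_grip.
- soap_in: Bystander: loose cream soap bar 45 by 65, 28 high, on the bed behind the guard near its side. Origin at the centre of its underside.
- soap_out: Bystander: loose cream soap bar 75 by 50, 28 high, on the table. Origin at the centre of its underside.
- jar: Bystander: loose closed white plastic jar, diameter 60, 70 high, on the table. Origin at the centre of its underside.
There are look-alikes about, which are no part of the job. Of the things that look like the tray, take the one that is nearest to the robot's base at the start.

How it is judged:
On the way, in this order (a step that is already met when the one before it is completed fails the run):
1. the hooked rod is taken off its rest (distance between rod_grip and seat_grip above 0.06 m), for 0.1 s.
2. the ring is drawn out onto the open front of the bed (its centre 25 mm or more in front of the guard's edge), lying on the bed (x of ring_center in the frame of guard between -0.105 and -0.025 m and z of ring_center in the frame of guard below 0.03 m), for 0.2 s.
3. the rod lies back on its rest, let go (distance between rod_grip and seat_grip below 0.02 m and distance between rod_hook and seat_hook below 0.025 m and contact force between the fingers and rod below 0.1 N), for 0.2 s.
4. the ring is picked up off the bed (height (world z) of ring_center above 0.05 m and contact force between the fingers and ring above 0.5 N), for 0.1 s.
At the end, for the whole second after the job is handed in: The ring lies flat (within 7 degrees) and still on the tray's floor, its centre within 47 mm of the tray's centre along both of its sides; the rod lies still on its rest, handle within 20 mm and hook within 25 mm of where they lay; both are let go (x of ring_center in the frame of tray between -0.047 and 0.047 m and y of ring_center in the frame of tray between -0.047 and 0.047 m and height (world z) of ring_center below 0.018 m and angle between the z axis of ring_center and the z axis of tray, either way round below 0.12 rad and linear speed of each of ring, rod below 0.02 m/s and distance between rod_grip and seat_grip below 0.02 m and distance between rod_hook and seat_hook below 0.025 m); the robot touches nothing.
It fails at once if the fingers touch the ring while its centre is behind the guard's front edge (contact force between the fingers and ring above 0.3 N and x of ring_center in the frame of guard above 0 m and height (world z) of ring_center below 0.1 m and horizontal distance between ring_center and guard below 0.16 m).
It fails at once if the ring is thrown or dropped into the tray (faster than 0.75 m/s over it) (linear speed of ring above 0.75 m/s and horizontal distance between ring_center and tray below 0.07 m and height (world z) of ring_center below 0.1 m).
It fails at once if a soap bar or the jar is moved more than 20 mm (distance of any of soap_in, soap_out, jar from where it was at the start of the episode above 0.02 m).
It also fails if it takes over 72 s, if anything falls off the work surface, if the arm or the gripper's body presses on something with over 40 N, if the wrist force passes 120 N, or if a joint passes its speed limit or range.

### The arm

A 6-joint arm with a two-finger parallel gripper is mounted at the origin on the work surface. World frame = base frame: x ahead of the robot, y to its left, z up, the work surface at z = 0. Lengths are in m, angles in rad, forces in N, time in s.
With the tool pointing down it reaches from about 0.3 to 0.775 m from the base axis. Payload 14.6 kg.
Tool frame: the origin (TCP) lies on the centre line of the jaws, within the pads' length; the fingertips stand 19 mm ahead of it and the grasp point (between the pads) is the TCP; z points along the fingers, y is the direction in which the jaws open and shut (so a half turn about z gives the same grasp; the last joint's range is limited). The gripper opens to 94 mm and grips with 3 to 60 N. Pads are 16 mm wide; open, the fingers measure 119 mm over their backs; the gripper's body (75 mm by 177 mm) begins 78 mm behind the grasp point.
Start: joints at [1.054, 0.3, 1.521, -0, 1.321, -0.067], TCP at [0.239, 0.495, 0.224] pointing down, gripper open.
Joint ranges: [-3.03, 3.03], [-0.79, 2.21], [0.23, 2.52], [-1.04, 4.18], [0, 3.07], [-2.55, 2.55]. Speed limits (rad/s): [2.22, 2.22, 2.57, 3.14, 3.14, 3.14].

### API

Orientations are given as [roll, pitch, yaw] about the fixed x, y, z axes, in that order (R = Rz(yaw) Ry(pitch) Rx(roll)).
In Python, from station import ctrl gives the robot as it stands. The module is installed in compiled form; this text tells all that it offers.
- The arm moves only by the shell command python3 -m creep 'ROWS' [FORCE]. ROWS is a JSON object of lists of equal length, an entry for each row: "translation": the shift along the world's x, y, z in mm, a list of three; "yaw": the turn about the world's z in rad; "gripper": the closure in counts, from 0 (fully open) to 255 (shut). A call has 1 to 5 rows; each row is the pose to reach, as a shift and turn from the pose measured when the call began; what a row does not reach only later rows make up. A row lasts 1/12 s, in which the tool goes at most 41.7 mm and 7.16 degrees, less where a joint would pass 70% of its speed; a pose out of reach is approached as far as the arm can. A call with a gripper value outside its range is refused whole. The fingers move at their own pace and stop on an object; FORCE is the grip in N (left out, the last holds). Time passes only in rows, so rows that repeat a pose let the fingers close. It gives the time, the measured TCP pose, the force and the opening at its end, in the units of the state.
- ctrl.get_obs(): the state, without advancing time (a new reading comes with each control period).
- ctrl.camera(name): name is "scene" or "top" or "wrist"; returns a dict with "pixels" (384x512x3 uint8, red, green, blue), "depth" (384x512 float32, m along the optical axis (not along the pixel's ray), 0 where there is no reading), "fx", "fy", "cx", "cy" (pixels), "R" (3x3) and "t" (3): a world point X has camera coordinates R X + t; the wrist camera has in their place "tool_from_camera" (4x4, takes a point from camera to tool coordinates, whose origin is the TCP and whose axes are the flange's). Camera axes: x right, y down, z forward; pixel columns grow to the right and rows downward; lengths in m; the calibration is good to about 2 mm. A picture is of the moment at which its call begins: read the wrist's pose just before it.
- ctrl.hand_in(): hands the job in, once; it reports no verdict.
The state is a dict: "time_s": time; "qpos": joint angles; "joint_vel": joint speeds; "tau": joint torques, N m; "ee_pos": TCP position; "eef_rot": TCP orientation; "force": force on the tool from outside, world axes, zero at the start; "moment": the same for the moment, N m; "grip_width": finger opening in m.
Only numpy, scipy, OpenCV 4.12 (cv2) and the standard library are available. Lean on these libraries where they do the work, as an engineer would, in place of code of your own. Each camera call takes 0.05 s, during which the arm holds its last target. There are 200 camera calls.

## Working session

There is one attempt and no reset: what is moved stays moved. The work goes in short steps, Python scripts to look and compute and a shell command to move; the robot and the scene stay as the last step left them, time stands still between calls to the robot, and variables do not carry over. Pictures are saved under pics/ and viewed, about 8 in all and at most 12, crops included, and the job is handed in when it is done.

```bash
mkdir -p pics; ls; cat > h.py <<'E'
import numpy as np, cv2
from station import ctrl
def snap(name,fn=None,crop=None,scale=1):
    c=ctrl.camera(name)
    np.savez('%s.npz'%name,**c)
    im=cv2.cvtColor(c['pixels'],cv2.COLOR_RGB2BGR)
    if fn: save(im,fn,crop,scale)
    return c
def save(im,fn,crop=None,scale=1):
    if crop: im=im[crop[1]:crop[3],crop[0]:crop[2]]
    cv2.imwrite('pics/'+fn,cv2.resize(im,None,fx=scale,fy=scale,interpolation=cv2.INTER_CUBIC))
def ld(name): return dict(np.load('%s.npz'%name))
def world(c):
    d=c['depth'];v,u=np.mgrid[:d.shape[0],:d.shape[1]]
    P=np.stack([(u-c['cx'])/c['fx']*d,(v-c['cy'])/c['fy']*d,d],-1)
    W=(P-c['t'])@c['R']; W[d==0]=np.nan
    return W
def ray(c,u,v,z):
    d=np.array([(u-c['cx'])/c['fx'],(v-c['cy'])/c['fy'],1])@c['R']; o=-c['t']@c['R']
    return o+d*(z-o[2])/d[2]
def proj(c,X):
    p=c['R']@np.asarray(X)+c['t']; return np.array([p[0]/p[2]*c['fx']+c['cx'],p[1]/p[2]*c['fy']+c['cy']])
E
python3 - <<'E'
from h import *
a=snap('scene','scene.png',scale=1.5);b=snap('top','top.png',scale=1.5)
for c in(a,b): print(c['fx'],c['cx'],c['cy'],c['R'].round(3).tolist(),(-c['t']@c['R']).round(3))
o=ctrl.get_obs();print(o)
E
```

```text
pics
417.70438567595556 256.6043452792447 199.24770064092164 [[-0.875, 0.485, -0.016], [0.375, 0.655, -0.657], [-0.308, -0.58, -0.754]] [1.038 0.625 1.184]
379.22213201642273 259.7548515188407 192.71472507848404 [[-0.005, -1.0, 0.023], [-0.991, 0.002, -0.134], [0.134, -0.024, -0.991]] [ 0.448 -0.139  1.188]
{'time_s': 0.1, 'qpos': array([ 1.05438408e+00,  3.00447939e-01,  1.52151816e+00,  6.44503020e-06,
        1.32065105e+00, -6.65952784e-02]), 'joint_vel': array([ 1.01577241e-03,  4.71080164e-04, -4.00533659e-03, -1.83150337e-05,
       -1.88914362e-03,  2.71519907e-04]), 'tau': array([ 6.63605751e-04, -5.32648587e+01, -3.53281045e+01,  7.08840997e-02,
        2.34844390e-02, -2.77485282e-05]), 'ee_pos': array([0.23903853, 0.49511279, 0.22392563]), 'eef_rot': array([-3.14057085e+00, -7.44050248e-05,  2.69177405e+00]), 'force': array([-0.26398927,  0.4813512 ,  0.68315676]), 'moment': array([-0.04122196,  0.0434261 ,  0.01019392]), 'grip_width': 0.09434539697786645}
```

View pics/scene.png

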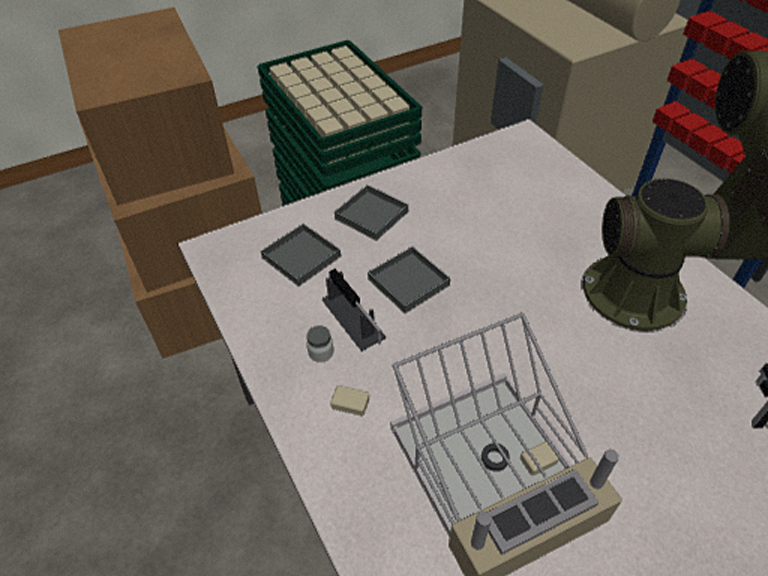

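View pics/top.png

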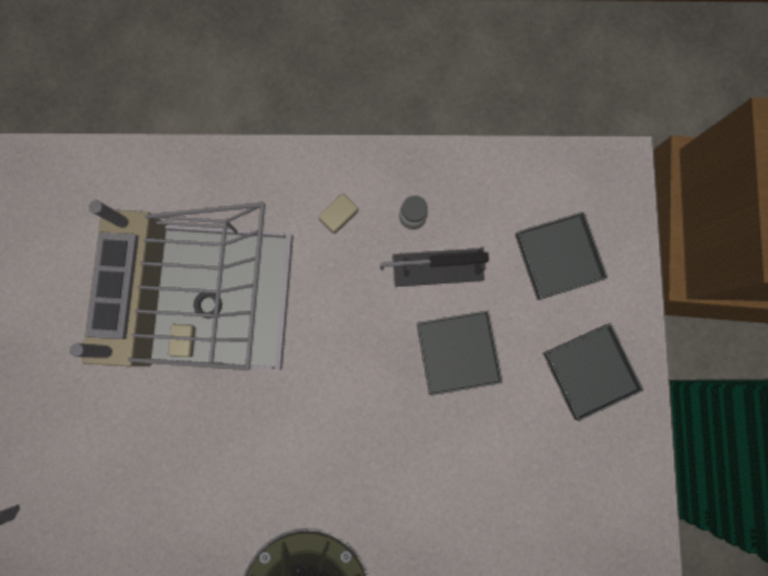

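Candidates for the tray, in top.png pixels: (458,352), (561,256) and (592,371). The one at (458,352) is clearly nearest to the base at about (305,560). I see one rod at (438,262) and one ring at (207,304). Next I'll measure.

```bash
python3 - <<'E'
from h import *
c=ld('top');W=world(c);Z=W[...,2]
print('table z',np.nanmedian(Z[300:330,200:260]),np.nanstd(Z[300:330,200:260]))
im=cv2.cvtColor(c['pixels'],cv2.COLOR_RGB2BGR)
def pts(u0,v0,u1,v1,lo,hi,f=None):
    m=np.zeros(Z.shape,bool);m[v0:v1,u0:u1]=True
    m&=(Z>lo)&(Z<hi)
    if f is not None:m&=f
    return W[m]
def rect(P):
    r=cv2.minAreaRect(P[:,:2].astype(np.float32)*1000);return np.round(r[0],1),np.round(r[1],1),round(r[2],1),len(P),P[:,2].mean().round(4)
print('tray',rect(pts(272,200,340,268,.018,.035)))
print('base',rect(pts(255,160,330,195,.006,.02)))
print('handle',rect(pts(285,160,330,182,.085,.11)))
print('rod',rect(pts(245,160,287,182,.07,.1)))
for n,b,lo,hi in [('toolrow',(160,130,185,250),.235,.27),('lip',(170,150,200,250),.022,.037)]:
    P=pts(*b,lo,hi);print(n,rect(P), np.polyfit(P[:,0],P[:,1],1), P[:,0].min(),P[:,0].max())
g=cv2.cvtColor(im,cv2.COLOR_BGR2GRAY)
print(Z[195:212,128:150].round(3)[::2,::2])
print('soapin',rect(pts(108,212,132,240,.03,.045)),'soapout',rect(pts(208,125,245,160,.02,.035)),'jar',rect(pts(262,125,290,155,.06,.08)))
save(im,'c1.png',(50,120,350,280),2.6)
s=ld('scene');save(cv2.cvtColor(s['pixels'],cv2.COLOR_RGB2BGR),'c2.png',(200,160,420,384),2.6)
E
```

```text
table z 0.00010736189948975573 0.0023528704399985558
tray (array([ 476.2, -306.5]), array([150. , 150.7]), 9.7, 307, np.float64(0.027))
base (array([ 655.1, -274. ]), array([209.,  94.]), 85.4, 857, np.float64(0.0105))
handle (array([ 653.5, -299.6]), array([ 35.6, 119.4]), 9.8, 295, np.float64(0.097))
rod (array([ 649.6, -194.9]), array([31. , 97.9]), 17.0, 127, np.float64(0.0886))
toolrow (array([584.5,  67.1]), array([280.6,  36.7]), 0.5, 445, np.float64(0.2517)) [-0.04587906  0.09138358] 0.44411223153403395 0.7247157287130039
lip (array([586. ,  72.5]), array([ 57.9, 281. ]), 88.4, 400, np.float64(0.0298)) [-0.04288949  0.08227065] 0.44592091357213354 0.7272118768712588
[[0.013 0.01  0.011 0.029 0.029 0.027 0.027 0.03  0.116 0.113 0.01 ]
 [0.011 0.009 0.029 0.031 0.029 0.03  0.029 0.03  0.113 0.108 0.013]
 [0.012 0.027 0.024 0.021 0.01  0.01  0.014 0.029 0.112 0.024 0.015]
 [0.008 0.03  0.029 0.013 0.009 0.006 0.013 0.016 0.115 0.029 0.009]
 [0.01  0.025 0.026 0.01  0.013 0.012 0.012 0.011 0.116 0.028 0.012]
 [0.01  0.027 0.031 0.012 0.008 0.012 0.014 0.028 0.112 0.03  0.01 ]
 [0.006 0.035 0.027 0.027 0.011 0.013 0.028 0.028 0.114 0.024 0.012]
 [0.115 0.114 0.115 0.113 0.111 0.113 0.112 0.112 0.123 0.137 0.147]
 [0.01  0.014 0.01  0.013 0.028 0.023 0.026 0.119 0.111 0.012 0.009]]
soapin (array([502.1, 255.1]), array([46. , 63.4]), 88.8, 301, np.float64(0.0378)) soapout (array([769.1, -56.6]), array([50.6, 74.8]), 44.9, 378, np.float64(0.0279)) jar (array([ 766. , -215.3]), array([48.9, 53. ]), 89.4, 240, np.float64(0.0703))
```

View pics/c1.png

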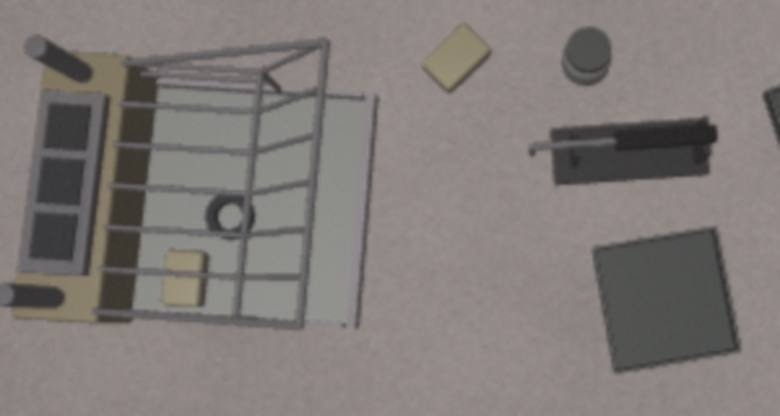

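View pics/c2.png

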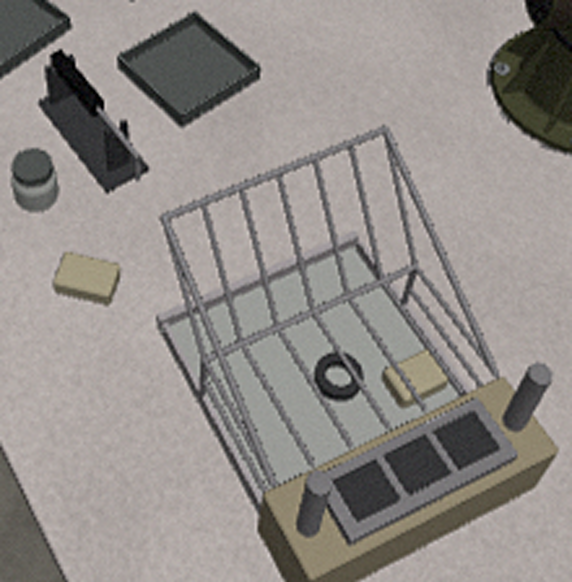

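Views 1–4: scene, top and two crops. The ring is at c1 (230,216) on the bed behind the guard edge, with soap_in beside it at (183,277). The rod lies on its rest with the hook toward the guard at (533,150) and the handle at about (665,135). The nearest tray is at (665,300). Now for exact axes.

```bash
python3 - <<'E'
from h import *
for name in('top','scene'):
    c=ld(name);W=world(c);X,Y,Z=np.moveaxis(W,-1,0)
    def reg(x0,x1,y0,y1,z0,z1): return W[(X>x0)&(X<x1)&(Y>y0)&(Y<y1)&(Z>z0)&(Z<z1)]
    def line(P,n):
        l=cv2.fitLine(P.astype(np.float32),cv2.DIST_HUBER,0,.001,.001).ravel()
        t=(P-l[3:])@l[:3];print(name,n,len(P),'dir',l[:3].round(3),'p',l[3:].round(4),'ends',(l[3:]+t.min()*l[:3]).round(3),(l[3:]+t.max()*l[:3]).round(3))
    line(reg(.6,.7,-.36,-.24,.092,.106),'handle')
    line(reg(.6,.7,-.225,-.14,.08,.1),'rod')
    line(reg(.40,.77,.13,.22,.1085,.1215),'edge')
    line(reg(.40,.77,.03,.11,.24,.262),'top')
    line(reg(.47,.70,.03,.10,.022,.036),'lip')
    P=reg(.53,.62,.17,.26,.022,.034);print(name,'ring',cv2.minEnclosingCircle(P[:,:2].astype(np.float32)),P.mean(0),len(P))
    P=reg(.39,.56,-.39,-.22,.018,.035);r=cv2.minAreaRect(P[:,:2].astype(np.float32));print('tray',r)
    P=reg(.60,.70,-.39,-.15,.006,.016);print('base',cv2.minAreaRect(P[:,:2].astype(np.float32)),np.median(P,0))
    P=reg(.62,.70,-.13,-.06,-.1,.2);P=reg(.60,.70,-.16,-.1,.03,.1);print('hook',P.mean(0),P[:,1].max(),len(P))
E
```

```text
top handle 268 dir [-0.073  0.997  0.009] p [ 0.6568 -0.3001  0.0979] ends [ 0.661 -0.358  0.097] [ 0.653 -0.243  0.098]
top rod 100 dir [-0.078  0.997 -0.018] p [ 0.6495 -0.1886  0.0897] ends [ 0.652 -0.225  0.09 ] [ 0.646 -0.145  0.089]
top edge 503 dir [ 1.    -0.022  0.004] p [0.5933 0.166  0.1134] ends [0.458 0.169 0.113] [0.732 0.163 0.114]
top top 433 dir [ 0.998 -0.056  0.002] p [0.5675 0.0646 0.2528] ends [0.443 0.072 0.253] [0.724 0.056 0.253]
top lip 276 dir [ 0.998 -0.064 -0.   ] p [0.5828 0.0526 0.0299] ends [0.473 0.06  0.03 ] [0.699 0.045 0.03 ]
top ring ((0.5607499480247498, 0.22186335921287537), 0.046641189604997635) [0.57727656 0.21358349 0.02832663] 117
tray ((0.47618797421455383, -0.30654168128967285), (0.14999982714653015, 0.1506795734167099), 9.723339080810547)
base ((0.6557800769805908, -0.2743007242679596), (0.09716781228780746, 0.21587499976158142), 4.178016185760498) [ 0.64397617 -0.2555778   0.01041642]
hook [ 0.64614371 -0.15076765  0.07855539] -0.14508185993435851 22
scene handle 137 dir [-0.065  0.998  0.   ] p [ 0.6577 -0.2979  0.0967] ends [ 0.662 -0.3
[... 230 characters left out ...]
2 0.177 0.11 ] [0.731 0.161 0.116]
scene top 331 dir [ 0.998 -0.063  0.007] p [0.5795 0.0643 0.2505] ends [0.442 0.073 0.25 ] [0.724 0.055 0.251]
scene lip 201 dir [ 0.998 -0.063  0.003] p [0.5855 0.0527 0.0283] ends [0.472 0.06  0.028] [0.7   0.046 0.029]
scene ring ((0.5642005205154419, 0.22373762726783752), 0.04690922424197197) [0.57438573 0.21238497 0.02636737] 167
tray ((0.47603726387023926, -0.30562788248062134), (0.15382711589336395, 0.15565627813339233), 9.609662055969238)
base ((0.650963306427002, -0.2811027765274048), (0.08221621066331863, 0.2173648625612259), 3.283207893371582) [ 0.66696697 -0.26832637  0.00972876]
hook [ 0.64737723 -0.1492247   0.07020431] -0.13911724250177843 31
```

Guard origin ≈ (0.589, 0.164), inward axis (0.062, 0.998). Rod grip ≈ (0.6575, -0.2995), direction (-0.072, 0.997). The ring is at guard x ≈ +48 mm. The moves have no tilt command, so I'll see what the arm does when it is commanded past its reach with the jaws tangential, as that could give the lean.

```bash
python3 -m creep '{"translation":[[-25,10,0],[-50,20,0],[-75,30,0],[-100,40,0],[-125,50,0]],"yaw":[-0.12,-0.24,-0.36,-0.48,-0.6],"gripper":[0,0,0,0,0]}'
python3 -m creep '{"translation":[[-25,30,0],[-50,60,0],[-75,90,0],[-100,120,0],[-120,150,0]],"yaw":[-0.12,-0.24,-0.36,-0.48,-0.54],"gripper":[0,0,0,0,0]}'
python3 -m creep '{"translation":[[0,40,0],[0,80,0],[0,120,0],[0,160,0],[0,200,0]],"yaw":[0,0,0,0,0],"gripper":[0,0,0,0,0]}'
python3 -c "
from h import *
o=ctrl.get_obs();print(o['qpos'].round(3),o['eef_rot'].round(3))"
```

```text
time_s: 0.52
ee_pos: [0.1128, 0.5453, 0.2237]
eef_rot: [-3.14, 0.0, 2.086]
force: [0.4, 0.5, 0.2]
grip_width: 0.0938
time_s: 0.93
ee_pos: [-0.0094, 0.6963, 0.2232]
eef_rot: [-3.14, 0.001, 1.54]
force: [-0.1, 0.5, 0.6]
grip_width: 0.0937
time_s: 1.35
ee_pos: [-0.0091, 0.8245, 0.2205]
eef_rot: [-3.14, -0.009, 1.54]
force: [0.9, 0.2, 0.1]
grip_width: 0.0938
[1.537 1.086 0.275 0.002 1.772 1.568] [-3.14  -0.009  1.54 ]
```

```bash
python3 -m creep '{"translation":[[0,40,0],[0,80,0],[0,120,0],[0,160,0],[0,200,0]],"yaw":[0,0,0,0,0],"gripper":[0,0,0,0,0]}'
python3 -c "
from h import *
o=ctrl.get_obs();print(o['qpos'].round(3),o['eef_rot'].round(3))"
```

```text
time_s: 1.77
ee_pos: [-0.0081, 0.8437, 0.1931]
eef_rot: [-3.138, -0.041, 1.54]
force: [0.3, 0.4, -0.1]
grip_width: 0.0941
[1.536 1.141 0.235 0.003 1.725 1.568] [-3.138 -0.041  1.54 ]
```

```bash
python3 -m creep '{"translation":[[0,600,100],[0,600,100],[0,600,100],[0,600,100],[0,600,100]],"yaw":[0,0,0,0,0],"gripper":[0,0,0,0,0]}'
python3 -c "
from h import *
o=ctrl.get_obs();print(o['qpos'].round(3),o['eef_rot'].round(3))"
python3 -m creep '{"translation":[[0,600,600],[0,600,600],[0,600,600],[0,600,600],[0,600,600]],"yaw":[0,0,0,0,0],"gripper":[0,0,0,0,0]}'
python3 -c "
from h import *
o=ctrl.get_obs();print(o['qpos'].round(3),o['eef_rot'].round(3))"
```

```text
time_s: 2.18
ee_pos: [-0.0067, 0.8547, 0.1788]
eef_rot: [-3.137, -0.07, 1.54]
force: [0.0, -0.3, 0.1]
grip_width: 0.094
[1.534 1.158 0.235 0.005 1.678 1.566] [-3.137 -0.07   1.54 ]
time_s: 2.6
ee_pos: [-0.0057, 0.8347, 0.2675]
eef_rot: [-3.136, -0.098, 1.539]
force: [0.4, -0.2, 0.2]
grip_width: 0.0941
[1.532 1.052 0.235 0.006 1.757 1.565] [-3.136 -0.098  1.539]
```

```bash
for i in 1 2 3 4 5; do python3 -m creep '{"translation":[[0,600,300]],"yaw":[0],"gripper":[0]}' | sed -n 1,3p; done
python3 -c "
from h import *
o=ctrl.get_obs();print(o['qpos'].round(3),o['eef_rot'].round(3))"
```

```text
time_s: 2.68
ee_pos: [-0.0055, 0.8391, 0.2749]
eef_rot: [-3.136, -0.125, 1.539]
time_s: 2.77
ee_pos: [-0.0053, 0.8446, 0.2792]
eef_rot: [-3.135, -0.152, 1.539]
time_s: 2.85
ee_pos: [-0.0051, 0.8496, 0.2842]
eef_rot: [-3.134, -0.179, 1.539]
time_s: 2.93
ee_pos: [-0.0049, 0.8545, 0.2896]
eef_rot: [-3.133, -0.205, 1.539]
time_s: 3.02
ee_pos: [-0.0048, 0.8592, 0.2952]
eef_rot: [-3.131, -0.231, 1.538]
[1.53  1.023 0.236 0.012 1.652 1.564] [-3.131 -0.231  1.538]
```

Single-row calls past the reach accumulate about 0.026 rad of outward lean each, with the fingers pointing +y as the job needs. I'll go on to about 35°.

```bash
for i in 1 2 3 4 5 6 7 8 9 10 11 12 13 14; do python3 -m creep '{"translation":[[0,600,300]],"yaw":[0],"gripper":[0]}' | sed -n 2,3p; done
python3 -c "
from h import *
o=ctrl.get_obs();print(o['qpos'].round(3),o['eef_rot'].round(3),o['time_s'])"
```

```text
ee_pos: [-0.0046, 0.864, 0.3009]
eef_rot: [-3.13, -0.257, 1.538]
ee_pos: [-0.0045, 0.8689, 0.3065]
eef_rot: [-3.129, -0.284, 1.538]
ee_pos: [-0.0043, 0.8739, 0.3119]
eef_rot: [-3.128, -0.31, 1.537]
ee_pos: [-0.0042, 0.879, 0.3172]
eef_rot: [-3.127, -0.337, 1.537]
ee_pos: [-0.004, 0.8842, 0.3223]
eef_rot: [-3.126, -0.364, 1.537]
ee_pos: [-0.0039, 0.8895, 0.3273]
eef_rot: [-3.125, -0.391, 1.536]
ee_pos: [-0.0038, 0.8948, 0.3323]
eef_rot: [-3.124, -0.418, 1.536]
ee_pos: [-0.0037, 0.9001, 0.337]
eef_rot: [-3.122, -0.445, 1.535]
ee_pos: [-0.0036, 0.9054, 0.3418]
eef_rot: [-3.121, -0.472, 1.534]
ee_pos: [-0.0035, 0.9108, 0.3464]
eef_rot: [-3.12, -0.499, 1.534]
ee_pos: [-0.0034, 0.9161, 0.351]
eef_rot: [-3.119, -0.526, 1.533]
ee_pos: [-0.0032, 0.9214, 0.3556]
eef_rot: [-3.117, -0.553, 1.532]
ee_pos: [-0.0032, 0.9267, 0.3601]
eef_rot: [-3.116, -0.58, 1.532]
ee_pos: [-0.0031, 0.932, 0.3645]
eef_rot: [-3.115, -0.606, 1.531]
[1.527 0.984 0.236 0.03  1.316 1.56 ] [-3.115 -0.606  1.531] 4.1833
```

Lean is now 34.7°. I'll fit the arm's planar geometry from the logged poses to check that the leaned grasp can reach the rod and the tray.

```bash
python3 - <<'E'
import numpy as np
D=[(.3004,1.5215,1.3207,.5498,.2239),(1.086,.275,1.772,.8246,.2205),(1.141,.235,1.725,.8437,.1931),(1.158,.235,1.678,.8547,.1788),(1.052,.235,1.757,.8347,.2675),(1.023,.236,1.652,.8592,.2952),(.984,.236,1.316,.932,.3645)]
A=[];y=[]
for a,b,c,r,z in D:
    A+= [[np.sin(a),np.sin(a+b),np.sin(a+b+c),1,0],[np.cos(a),np.cos(a+b),np.cos(a+b+c),0,1]];y+=[r,z]
A=np.array(A);s,res,rk,sv=np.linalg.lstsq(A,y,rcond=None);print(s,np.abs(A@s-y).max(),sv)
a,b,L,r0,h=s
def chk(n,p,th=.606,yaw=np.pi/2):
    tz=np.array([np.sin(th)*np.cos(yaw),np.sin(th)*np.sin(yaw),-np.cos(th)]);w=np.array(p)-L*tz
    r=np.hypot(*w[:2])-r0;z=w[2]-h;d=np.hypot(r,z);dmax=np.sqrt(a*a+b*b+2*a*b*np.cos(.235))
    print(n,'wrist',w.round(3),'d',d.round(4),'max',dmax.round(4))
chk('grip',(.6575,-.2995,.085),yaw=1.64);chk('grip+30',(.6553,-.27,.085),yaw=1.64);chk('grip+40',(.6546,-.26,.085),yaw=1.64)
chk('grip up',(.6553,-.27,.15),yaw=1.64);chk('tray',(.476,-.306,.03));chk('vert grip',(.6575,-.2995,.085),0)
chk('guard',(.585,.1,.07))
E
```

```text
[ 0.4479024   0.46480888  0.26681674 -0.02941117  0.18033284] 0.004196902465316232 [4.53326851 3.69877167 0.76070946 0.37667672 0.21909011]
grip wrist [ 0.668 -0.451  0.304] d 0.8446 max 0.9064
grip+30 wrist [ 0.666 -0.422  0.304] d 0.8268 max 0.9064
grip+40 wrist [ 0.665 -0.412  0.304] d 0.821 max 0.9064
grip up wrist [ 0.666 -0.422  0.369] d 0.839 max 0.9064
tray wrist [ 0.476 -0.458  0.249] d 0.6934 max 0.9064
vert grip wrist [ 0.658 -0.3    0.352] d 0.7712 max 0.9064
guard wrist [ 0.585 -0.052  0.289] d 0.6263 max 0.9064
```

Reachable. Now I'll swing over to above the rod at z ≈ 0.37, clear of the guard top at 0.25.

```bash

for i in 1 2 3; do python3 -m creep '{"translation":[[19,-35,0],[38,-70,0],[57,-105,0],[76,-140,0],[95,-175,0]],"yaw":[0,0,0,0,0],"gripper":[0,0,0,0,0]}' | sed -n 1,3p; done
python3 -c "
from h import *
o=ctrl.get_obs();print(o['qpos'].round(3),o['eef_rot'].round(3),o['time_s'])"
```

```text
time_s: 4.6
ee_pos: [0.0671, 0.8029, 0.3646]
eef_rot: [-3.115, -0.607, 1.531]
time_s: 5.02
ee_pos: [0.1627, 0.6262, 0.365]
eef_rot: [-3.116, -0.609, 1.531]
time_s: 5.43
ee_pos: [0.2581, 0.4496, 0.3655]
eef_rot: [-3.117, -0.611, 1.532]
[ 0.776 -0.107  1.746  0.48   1.098  0.673] [-3.117 -0.611  1.532] 5.4333
```

```bash

for i in 1 2 3; do python3 -m creep '{"translation":[[20,-36,0],[40,-72,0],[60,-108,0],[80,-144,0],[100,-180,0]],"yaw":[0,0,0,0,0],"gripper":[0,0,0,0,0]}' | sed -n 1,3p; done
python3 -c "
from h import *
o=ctrl.get_obs();print(o['qpos'].round(3),o['eef_rot'].round(3),o['time_s'])"
```

```text
time_s: 5.85
ee_pos: [0.3587, 0.2678, 0.3662]
eef_rot: [-3.12, -0.612, 1.534]
time_s: 6.27
ee_pos: [0.4595, 0.0855, 0.3665]
eef_rot: [-3.123, -0.612, 1.534]
time_s: 6.68
ee_pos: [0.5604, -0.0967, 0.3665]
eef_rot: [-3.125, -0.612, 1.534]
[-0.467  0.388  1.184  0.561  1.827 -0.362] [-3.125 -0.612  1.534] 6.6833
```

```bash

python3 -m creep '{"translation":[[16,-32,0],[32,-64,-10],[48,-96,-20],[64,-128,-30],[80,-160,-45]],"yaw":[0.03,0.06,0.09,0.11,0.11],"gripper":[0,0,0,0,0]}' | sed -n 1,3p
python3 -m creep '{"translation":[[8,-15,-30],[16,-28,-60],[16,-28,-90],[16,-28,-121],[16,-28,-121]],"yaw":[0,0,0,0,0],"gripper":[0,0,0,0,0]}'
python3 - <<'E'
from h import *
o=ctrl.get_obs();print(o['qpos'].round(3),o['eef_rot'].round(3),o['ee_pos'],o['time_s'])
snap('wrist','w1.png',scale=1.3)
E
```

```text
time_s: 7.1
ee_pos: [0.6411, -0.2581, 0.3217]
eef_rot: [-3.128, -0.61, 1.646]
time_s: 7.52
ee_pos: [0.6561, -0.2857, 0.1933]
eef_rot: [-3.118, -0.616, 1.64]
force: [0.2, 0.4, -1.3]
grip_width: 0.0939
[-0.615  0.977  0.636  0.48   1.926 -0.614] [-3.118 -0.616  1.64 ] [ 0.65605238 -0.28565704  0.19325868] 7.5167
```

View pics/w1.png

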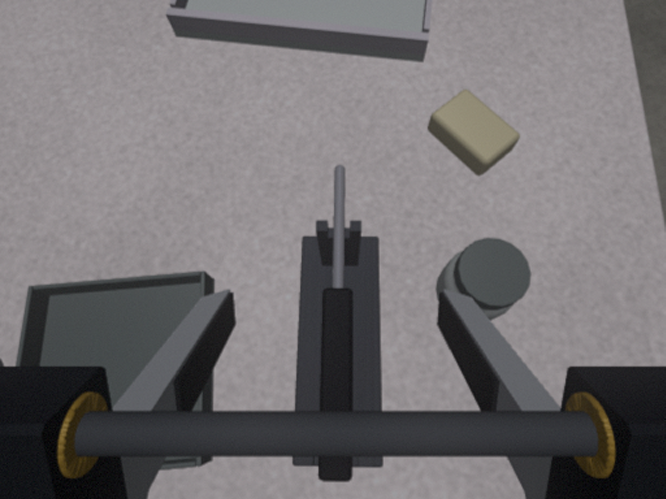

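View 5: the rod is centred between the open fingers, with handle at (337,380), hook at (339,170), and the jar clear at (487,275). I'll lower, grip and check.

```bash

python3 -m creep '{"translation":[[0,0,-30],[0,0,-60],[0,0,-85],[0,0,-107],[0,0,-107]],"yaw":[0,0,0,0,0],"gripper":[0,0,0,0,0]}' 40
python3 -m creep '{"translation":[[0,0,0],[0,0,0],[0,0,0],[0,0,0],[0,0,0]],"yaw":[0,0,0,0,0],"gripper":[120,255,255,255,255]}' 40
python3 -m creep '{"translation":[[0,0,0],[0,0,0],[0,0,0],[0,0,0],[0,0,0]],"yaw":[0,0,0,0,0],"gripper":[255,255,255,255,255]}' 40

```

```text
time_s: 7.98
ee_pos: [0.6563, -0.2853, 0.0887]
eef_rot: [-3.12, -0.615, 1.641]
force: [-0.4, -0.2, -0.6]
grip_width: 0.0938
time_s: 8.4
ee_pos: [0.6566, -0.2855, 0.0901]
eef_rot: [-3.121, -0.614, 1.642]
force: [0.6, 0.6, 0.4]
grip_width: 0.0641
time_s: 8.82
ee_pos: [0.6566, -0.2855, 0.0901]
eef_rot: [-3.121, -0.614, 1.642]
force: [0.1, 0.6, -0.2]
grip_width: 0.0309
```

```bash

python3 -m creep '{"translation":[[0,0,0],[0,0,0],[0,0,0],[0,0,0],[0,0,0]],"yaw":[0,0,0,0,0],"gripper":[255,255,255,255,255]}' 40
python3 -m creep '{"translation":[[0,0,12],[0,0,24],[0,0,36],[0,0,48],[0,0,60]],"yaw":[0,0,0,0,0],"gripper":[255,255,255,255,255]}' 40
python3 -c "
from h import *
snap('wrist','w2.png')
o=ctrl.get_obs();print(o['ee_pos'],o['eef_rot'],o['qpos'].round(3))"

```

```text
time_s: 9.23
ee_pos: [0.6565, -0.2855, 0.09]
eef_rot: [-3.121, -0.614, 1.642]
force: [-1.1, 0.8, -0.3]
grip_width: 0.0199
time_s: 9.65
ee_pos: [0.6566, -0.2856, 0.1521]
eef_rot: [-3.122, -0.613, 1.642]
force: [-0.2, 0.2, -1.5]
grip_width: 0.0197
[ 0.65714736 -0.28591381  0.15471928] [-3.12543353 -0.61159356  1.64410686] [-0.615  0.998  0.685  0.469  1.858 -0.651]
```

View pics/w2.png

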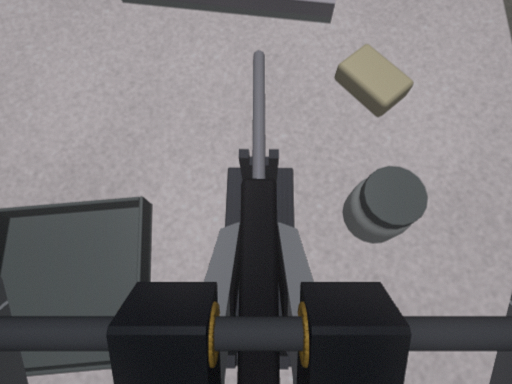

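View 6: the rod is gripped and clear of both forks. Now I'll check its attitude in depth.

```bash
cat > rodm.py <<'E'
from h import *
def rodfit(rel0=(.02,-.02,-.05),x0=.0,x1=.17):
    for n in('top','scene'):
        c=snap(n);o=ctrl.get_obs();p=o['ee_pos'];W=world(c)
        yaw=o['eef_rot'][2];d=np.array([np.cos(yaw),np.sin(yaw)]);e=np.array([-d[1],d[0]])
        R=W-p;a=R[...,:2]@d;b=R[...,:2]@e;z=R[...,2]
        m=(a>.05)&(a<.128)&(abs(b)<.025)&(abs(z)<.04)
        P=np.stack([a[m],b[m],z[m]],1)
        if len(P)<10: print(n,len(P));continue
        k=np.polyfit(P[:,0],P[:,2],1);kb=np.polyfit(P[:,0],P[:,1],1)
        print(n,len(P),'z slope',k.round(3),'lat',kb.round(3),'rod end a',a[(a>.05)&(a<.2)&(abs(b)<.025)&(abs(z)<.05)].max())
    print(p,o['eef_rot'],o['time_s'])
if __name__=='__main__': rodfit()
E
python3 rodm.py
```

```text
top 81 z slope [-0.016  0.001] lat [ 0.014 -0.002] rod end a 0.14150727296325602
scene 47 z slope [ 0.004 -0.002] lat [ 0.007 -0.002] rod end a 0.1420573862158601
[ 0.65683175 -0.28573621  0.15151422] [-3.12322712 -0.61276759  1.64279471] 9.8
```

```bash
python3 - <<'E'
from h import *
print(ld('wrist')['tool_from_camera'].round(3))
for n,b in (('top',(120,185,160,222)),('scene',(310,285,350,325))):
    c=ld(n);W=world(c);Z=W[...,2]
    g=cv2.cvtColor(c['pixels'],cv2.COLOR_RGB2GRAY)
    m=np.zeros(g.shape,np.uint8);s=np.s_[b[1]:b[3],b[0]:b[2]];m[s]=(g[s]<75)&(Z[s]<.045)
    k,l,st,ce=cv2.connectedComponentsWithStats(m);i=1+st[1:,4].argmax()
    v,u=np.nonzero(m);hull=cv2.convexHull(np.c_[u,v].astype(np.float32))
    (cx,cy),ax,an=cv2.fitEllipse(hull);print(n,m.sum(),cx,cy,ax,ray(c,cx,cy,.024))
E
```

```text
[[-0.    -0.961 -0.277  0.083]
 [ 1.    -0.    -0.    -0.001]
 [ 0.    -0.277  0.961 -0.16 ]
 [ 0.     0.     0.     1.   ]]
top 26 139.1211700439453 202.76223754882812 (12.416492462158203, 15.877469062805176) [0.57482882 0.20361558 0.024     ]
scene 171 334.18524169921875 304.9888916015625 (18.26032257080078, 29.056018829345703) [0.56652503 0.21733347 0.024     ]
```

```bash

python3 -m creep '{"translation":[[-5,30,0],[-20,65,0],[-40,100,0],[-60,135,0],[-80,165,0]],"yaw":[0,-0.03,-0.07,-0.1,-0.135],"gripper":[255,255,255,255,255]}' | sed -n 1,3p
python3 -m creep '{"translation":[[-10,13,-15],[-19,26,-30],[-19,26,-36],[-19,26,-36],[-19,26,-36]],"yaw":[0,0,0,0,0],"gripper":[255,255,255,255,255]}'
python3 - <<'E'
from h import *
from scipy.spatial.transform import Rotation as R
o=ctrl.get_obs();print(o['ee_pos'],o['eef_rot'],o['time_s'])
c=snap('wrist','w3.png',scale=1.3)
np.savez('wpose.npz',p=o['ee_pos'],r=o['eef_rot'])
T=np.eye(4);T[:3,:3]=R.from_euler('xyz',o['eef_rot']).as_matrix();T[:3,3]=o['ee_pos'];M=T@c['tool_from_camera']
c['R']=M[:3,:3].T;c['t']=-M[:3,:3].T@M[:3,3];np.savez('wrist.npz',**c)
print(proj(c,[.5765,.213,.028]),'hook tip exp',proj(c,np.r_[o['ee_pos'][:2]+.136*np.array([np.cos(o['eef_rot'][2]),np.sin(o['eef_rot'][2])]),o['ee_pos'][2]-.005]))
W=world(c);P=W[(W[...,2]>.022)&(W[...,2]<.034)&(np.hypot(W[...,0]-.5765,W[...,1]-.213)<.045)]
print(len(P),P.mean(0),cv2.minAreaRect(P[:,:2].astype(np.float32)))
E
```

```text
time_s: 10.22
ee_pos: [0.5759, -0.1199, 0.1505]
eef_rot: [-3.122, -0.613, 1.505]
time_s: 10.63
ee_pos: [0.5573, -0.0944, 0.1145]
eef_rot: [-3.122, -0.613, 1.505]
force: [0.1, -0.8, -0.9]
grip_width: 0.0199
[ 0.5572885  -0.09440441  0.11454371] [-3.12163217 -0.61303247  1.50469309] 10.6333
[262.47693986 -16.16691781] hook tip exp [261.82746749  57.72201623]
401 [0.5716883  0.18470557 0.02668888] ((0.5713717937469482, 0.18718396127223969), (0.01621553674340248, 0.049695029854774475), 84.78727722167969)
```

View pics/w3.png

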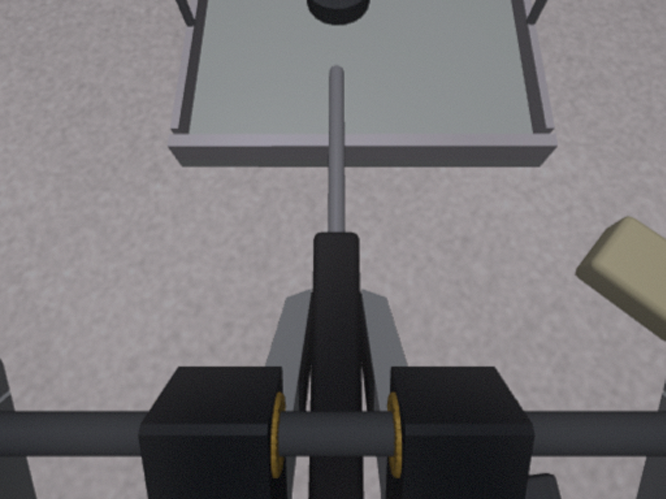

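View 7: the ring at (338,10) lines up with the rod at (337,150). I'll move in part of the way and locate the ring's hole from the wrist depth.

```bash

python3 -m creep '{"translation":[[1.5,22,-5],[3,44,-10],[4.5,66,-15],[6,88,-16],[7.5,110,-16]],"yaw":[0.003,0.003,0.003,0.003,0.003],"gripper":[255,255,255,255,255]}'
cat > wl.py <<'E'
from h import *
from scipy.spatial.transform import Rotation as R
def wcam(fn=None,**k):
    o=ctrl.get_obs();c=snap('wrist',fn,**k)
    T=np.eye(4);T[:3,:3]=R.from_euler('xyz',o['eef_rot']).as_matrix();T[:3,3]=o['ee_pos'];M=T@c['tool_from_camera']
    c['R']=M[:3,:3].T;c['t']=-M[:3,:3].T@M[:3,3];np.savez('wrist.npz',**c);return o,c
G0=np.array([.589,.164]);GX=np.array([.062,.998]);GY=np.array([-.998,.062])
E
python3 - <<'E'
from wl import *
o,c=wcam();print(o['ee_pos'],o['eef_rot'],o['time_s'])
W=world(c)
g=cv2.cvtColor(c['pixels'],cv2.COLOR_RGB2GRAY)
m=(W[...,2]>.022)&(W[...,2]<.034)&(np.hypot(W[...,0]-.5765,W[...,1]-.213)<.05)
P=W[m];print(len(P),P.mean(0),cv2.minAreaRect(P[:,:2].astype(np.float32)),'guard x',(P[:,:2]-G0)@GX@np.array(1) if 0 else '')
a=(P[:,:2]-G0)@GX;b=(P[:,:2]-G0)@GY
print(np.percentile(a,[1,50,99]).round(4),np.percentile(b,[1,50,99]).round(4))
# circle fit through ring top points, known radii: outer .028
from scipy.optimize import least_squares
f=lambda q:(lambda r:np.clip(r-.028,0,None)+np.clip(.016-r,0,None))(np.hypot(P[:,0]-q[0],P[:,1]-q[1]))
s=least_squares(f,[.5765,.213],loss='soft_l1',f_scale=.002);print('ring',s.x,s.cost,(s.x-G0)@GX,(s.x-G0)@GY)
h=o['ee_pos'][:2]+.136*np.array([np.cos(o['eef_rot'][2]),np.sin(o['eef_rot'][2])]);print('hook',h,(h-G0)@GX,(h-G0)@GY)
E
```

```text
time_s: 11.1
ee_pos: [0.5657, 0.0156, 0.0989]
eef_rot: [-3.123, -0.613, 1.507]
force: [0.7, 0.7, -0.8]
grip_width: 0.0195
[0.56570283 0.01564962 0.09893006] [-3.12293751 -0.61277764  1.50730808] 11.1
1631 [0.57313848 0.20703845 0.02776459] ((0.5734850764274597, 0.2074769288301468), (0.05530942976474762, 0.05500456318259239), 85.98058319091797) guard x 
[0.0159 0.043  0.0678] [-0.0076  0.0192  0.0445]
ring [0.57314982 0.20687348] 1.7909376049449488e-06 0.041805025896543176 0.01847663224658956
hook [0.57433143 0.15137562] -0.013508584235122552 0.01385652187621485
```

```bash
python3 - <<'E'
from wl import *
c=ld('wrist');o=ctrl.get_obs();W=world(c)
m=(W[...,2]>.085)&(W[...,2]<.105)&(W[...,1]>.10)&(W[...,1]<.17)&(abs(W[...,0]-.573)<.03)
P=W[m];k=np.polyfit(P[:,1],P[:,0],1);print(len(P),P[:,1].max(),P[:,2].mean(),'x at y=.207',np.polyval(k,.207),'x at tip',np.polyval(k,.151))
E
```

```text
813 0.15482534963550965 0.09744161673645989 x at y=.207 0.575132655711524 x at tip 0.5721531590568485
```

```bash

python3 -m creep '{"translation":[[0,15,0],[0.5,30,0],[1,42,0],[1,52,0],[1,52,0]],"yaw":[0,0,0,0,0],"gripper":[255,255,255,255,255]}'
python3 - <<'E'
from wl import *
o,c=wcam('w4.png',crop=(150,0,370,180),scale=2.5);print(o['ee_pos'],o['force'])
W=world(c)
m=(W[...,2]>.085)&(W[...,2]<.105)&(W[...,1]>.13)&(W[...,1]<.23)&(abs(W[...,0]-.573)<.03)
P=W[m];k=np.polyfit(P[:,1],P[:,0],1);print('tip',P[:,1].max()-.004,np.polyval(k,P[:,1].max()-.004))
from scipy.optimize import least_squares
m=(W[...,2]>.022)&(W[...,2]<.034)&(np.hypot(W[...,0]-.573,W[...,1]-.207)<.045);P=W[m]
f=lambda q:(lambda r:np.clip(r-.028,0,None)+np.clip(.016-r,0,None))(np.hypot(P[:,0]-q[0],P[:,1]-q[1]))
s=least_squares(f,[.5765,.213],loss='soft_l1',f_scale=.002);print('ring',s.x,s.cost,len(P))
E
```

```text
time_s: 11.57
ee_pos: [0.5668, 0.072, 0.0994]
eef_rot: [-3.123, -0.614, 1.511]
force: [-0.7, 0.6, -1.2]
grip_width: 0.02
[0.56681197 0.0720358  0.09938723] [-0.65861946  0.58070689 -1.15471109]
tip 0.2074350767642356 0.5727599174030799
ring [0.5765 0.213 ] 0.0 0
```

View pics/w4.png

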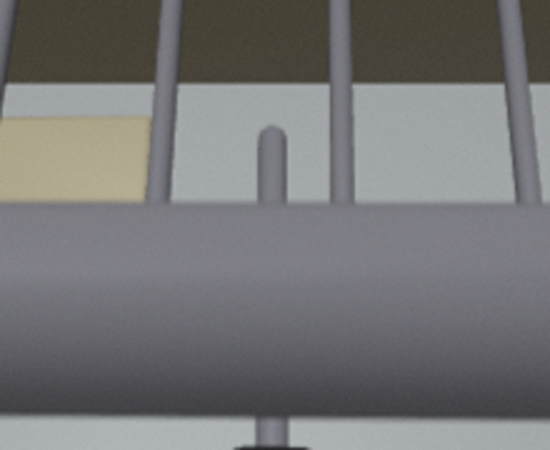

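View 8: the hook tip at (272,130) is past the guard edge, and the guard's top bar crosses the foreground with no contact force. The tip measures (0.5728, 0.2074) and the ring (0.573, 0.207), so I'll lower and draw slowly.

```bash

python3 -m creep '{"translation":[[0,-2,-7],[0,-4,-14],[0,-4,-20],[0,-4,-26],[0,-4,-26]],"yaw":[0,0,0,0,0],"gripper":[255,255,255,255,255]}'
python3 -m creep '{"translation":[[-0.5,-8,0],[-1,-16,0],[-1.5,-24,0],[-2,-32,0],[-2.5,-40,0]],"yaw":[0,0,0,0,0],"gripper":[255,255,255,255,255]}'
python3 - <<'E'
from wl import *
for n in('top','scene'):
    c=snap(n);W=world(c)
    m=(W[...,2]>.020)&(W[...,2]<.033)&(abs(W[...,0]-.572)<.06)&(W[...,1]>.08)&(W[...,1]<.26);P=W[m]
    print(n,len(P),np.median(P,0),P.min(0)[1],P.max(0)[1])
E
```

```text
time_s: 12.03
ee_pos: [0.5662, 0.0669, 0.0717]
eef_rot: [-3.12, -0.614, 1.508]
force: [0.3, -1.4, -1.5]
grip_width: 0.0198
time_s: 12.45
ee_pos: [0.5637, 0.0258, 0.0719]
eef_rot: [-3.121, -0.614, 1.508]
force: [-0.1, 1.2, -2.4]
grip_width: 0.0197
top 126 [0.57072999 0.17494143 0.02825558] 0.14851175264154173 0.2451490081734148
scene 166 [0.57560228 0.17970391 0.0259074 ] 0.14732307185810525 0.25688308541250726
```

The ring follows the hook. I'll draw it another 70 mm, to guard x ≈ -60.

```bash

python3 -m creep '{"translation":[[-0.5,-9,0],[-1,-18,0],[-1.5,-26,0],[-2,-34,0],[-2.5,-42,0]],"yaw":[0,0,0,0,0],"gripper":[255,255,255,255,255]}'
python3 -m creep '{"translation":[[-0.5,-8,0],[-1,-15,0],[-1.5,-22,0],[-2,-27,0],[-2,-28,0]],"yaw":[0,0,0,0,0],"gripper":[255,255,255,255,255]}'
python3 - <<'E'
from wl import *
for n in('top','scene'):
    c=snap(n);W=world(c)
    m=(W[...,2]>.020)&(W[...,2]<.033)&(abs(W[...,0]-.568)<.045)&(W[...,1]>.065)&(W[...,1]<.26);P=W[m]
    print(n,len(P),np.median(P,0),P.min(0)[1],P.max(0)[1])
o,c=wcam();W=world(c);m=(W[...,2]>.022)&(W[...,2]<.034)&(abs(W[...,0]-.568)<.045)&(W[...,1]>.065)&(W[...,1]<.2);P=W[m]
print('wrist',len(P),P.mean(0),cv2.minAreaRect(P[:,:2].astype(np.float32)),o['ee_pos'])
E
```

```text
time_s: 12.97
ee_pos: [0.5613, -0.0175, 0.0718]
eef_rot: [-3.121, -0.614, 1.507]
force: [0.5, 1.9, -1.0]
grip_width: 0.0196
time_s: 13.38
ee_pos: [0.5593, -0.0464, 0.0718]
eef_rot: [-3.121, -0.614, 1.506]
force: [0.2, 1.4, -2.4]
grip_width: 0.0197
top 141 [0.5647495  0.09857883 0.02790585] 0.07549277489001975 0.24048884995463943
scene 115 [0.56954076 0.10476315 0.02652366] 0.07596967346179534 0.25709923734352114
wrist 2004 [0.56509877 0.10041506 0.02786726] ((0.5651862621307373, 0.10297228395938873), (0.05548243597149849, 0.05457737669348717), 87.71194458007812) [ 0.55936152 -0.04571957  0.07180175]
```

The ring's centre is at guard x ≈ -63 mm and lying flat. Now lift the hook out and carry the rod back above its rest.

```bash

python3 -m creep '{"translation":[[0.5,9,0],[0.5,9,10],[0.5,9,30],[0.5,9,55],[0.5,9,82]],"yaw":[0,0,0,0,0],"gripper":[255,255,255,255,255]}'
python3 -m creep '{"translation":[[0,-32,0],[10,-66,0],[25,-100,0],[40,-135,0],[55,-168,0]],"yaw":[0,0,0.03,0.06,0.1],"gripper":[255,255,255,255,255]}'
python3 -c "
from h import *
o=ctrl.get_obs();print(o['ee_pos'],o['eef_rot'])
c=snap('top');W=world(c);m=(W[...,2]>.020)&(W[...,2]<.033)&(abs(W[...,0]-.568)<.045)&(W[...,1]>.065)&(W[...,1]<.15);P=W[m];print(P.mean(0),len(P))"
```

```text
time_s: 13.95
ee_pos: [0.5595, -0.0357, 0.155]
eef_rot: [-3.12, -0.613, 1.507]
force: [-1.6, -0.2, -1.4]
grip_width: 0.0195
time_s: 14.37
ee_pos: [0.6148, -0.2052, 0.1563]
eef_rot: [-3.12, -0.613, 1.609]
force: [-0.4, 0.2, -0.5]
grip_width: 0.0197
[ 0.61482074 -0.20516247  0.15627167] [-3.12019081 -0.61262771  1.60871179]
[0.56806916 0.09974097 0.02780547] 146
```

```bash

python3 -m creep '{"translation":[[16,-30,0],[30,-58,0],[42,-80,0],[42,-80,0],[42,-80,0]],"yaw":[0.015,0.034,0.034,0.034,0.034],"gripper":[255,255,255,255,255]}'
python3 rodm.py
```

```text
time_s: 14.83
ee_pos: [0.6588, -0.2905, 0.1536]
eef_rot: [-3.119, -0.612, 1.642]
force: [0.6, -0.4, -1.8]
grip_width: 0.0198
top 79 z slope [-0.007 -0.002] lat [ 0.005 -0.001] rod end a 0.1398740805758362
scene 48 z slope [-0.012 -0.003] lat [ 0.014 -0.002] rod end a 0.14322222863187126
[ 0.65864745 -0.2892588   0.1550238 ] [-3.12041901 -0.61173719  1.64378557] 14.9333
```

```bash

python3 -m creep '{"translation":[[-2,3.5,0],[-2,3.5,-10],[-2,3.5,-25],[-2,3.5,-38],[-2,3.5,-38]],"yaw":[0,0,0,0,0],"gripper":[255,255,255,255,255]}'
python3 -m creep '{"translation":[[0,0,0],[0,0,0]],"yaw":[0,0],"gripper":[255,255]}'
```

```text
time_s: 15.35
ee_pos: [0.6555, -0.2849, 0.1126]
eef_rot: [-3.114, -0.615, 1.641]
force: [0.3, 1.1, -1.3]
grip_width: 0.0198
time_s: 15.52
ee_pos: [0.6552, -0.2847, 0.1116]
eef_rot: [-3.113, -0.616, 1.64]
force: [-1.2, -0.5, -2.0]
grip_width: 0.0195
```

```bash

python3 -m creep '{"translation":[[1.3,-0.8,0],[1.3,-0.8,-6],[1.3,-0.8,-12],[1.3,-0.8,-17],[1.3,-0.8,-20]],"yaw":[0.002,0.002,0.002,0.002,0.002],"gripper":[255,255,255,255,255]}'
python3 -m creep '{"translation":[[0,0,-1],[0,0,-1]],"yaw":[0,0],"gripper":[255,255]}'
```

```text
time_s: 15.93
ee_pos: [0.6563, -0.2853, 0.0904]
eef_rot: [-3.112, -0.617, 1.641]
force: [0.1, 0.3, -1.7]
grip_width: 0.0198
time_s: 16.1
ee_pos: [0.6564, -0.2854, 0.09]
eef_rot: [-3.112, -0.617, 1.641]
force: [-1.7, 1.1, 2.3]
grip_width: 0.0197
```

```bash

for i in 1 2 3; do python3 -m creep '{"translation":[[0,0,0],[0,0,0],[0,0,0],[0,0,0],[0,0,0]],"yaw":[0,0,0,0,0],"gripper":[0,0,0,0,0]}' | tail -2; done
python3 -m creep '{"translation":[[0,0,20],[0,0,50],[0,0,80],[0,0,110],[0,0,140]],"yaw":[0,0,0,0,0],"gripper":[0,0,0,0,0]}'
python3 - <<'E'
from wl import *
for name in('top','scene'):
    c=snap(name);W=world(c);X,Y,Z=np.moveaxis(W,-1,0)
    def line(n,*b):
        P=W[(X>b[0])&(X<b[1])&(Y>b[2])&(Y<b[3])&(Z>b[4])&(Z<b[5])];l=cv2.fitLine(P.astype(np.float32),cv2.DIST_HUBER,0,.001,.001).ravel()
        t=(P-l[3:])@l[:3];print(name,n,len(P),l[:3].round(3),(l[3:]+t.min()*l[:3]).round(3),(l[3:]+t.max()*l[:3]).round(3))
    line('handle',.6,.7,-.36,-.24,.092,.106);line('rod',.6,.7,-.225,-.14,.08,.1)
o,c=wcam('w5.png');print(o['ee_pos'],o['eef_rot'])
E
```

```text
force: [-0.3, -0.1, -0.9]
grip_width: 0.0493
force: [0.5, -0.5, 0.4]
grip_width: 0.0828
force: [-0.5, -0.4, 0.2]
grip_width: 0.0936
time_s: 17.77
ee_pos: [0.6562, -0.2853, 0.2316]
eef_rot: [-3.113, -0.617, 1.642]
force: [0.3, 0.5, 0.1]
grip_width: 0.0943
top handle 264 [-0.085  0.996 -0.005] [ 0.664 -0.357  0.098] [ 0.654 -0.243  0.098]
top rod 104 [-0.096  0.995 -0.023] [ 0.653 -0.225  0.09 ] [ 0.645 -0.145  0.088]
scene handle 138 [-0.091  0.996 -0.005] [ 0.665 -0.356  0.097] [ 0.654 -0.242  0.096]
scene rod 73 [-0.071  0.997 -0.003] [ 0.652 -0.224  0.087] [ 0.647 -0.145  0.087]
[ 0.65712832 -0.28579984  0.23610211] [-3.12117981 -0.61168186  1.64676469]
```

View pics/w5.png

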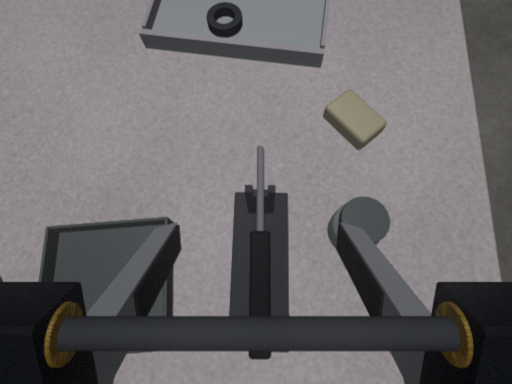

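View 9: the rod is back in both forks and let go, matching its first readings within about 2 mm. The ring is in the open bed at (224,18). Next I'll approach it along the leaned tool axis.

```bash

python3 -m creep '{"translation":[[-10,38,0],[-22,76,0],[-34,112,0],[-46,148,-10],[-58,184,-25]],"yaw":[0,-0.03,-0.07,-0.11,-0.139],"gripper":[0,0,0,0,0]}' | sed -n 1,3p
python3 -m creep '{"translation":[[-12,36,-15],[-25,72,-30],[-39,108,-50],[-39,110,-55],[-39,110,-55]],"yaw":[0,0,0,0,0],"gripper":[0,0,0,0,0]}'
python3 - <<'E'
from wl import *
o,c=wcam();W=world(c);m=(W[...,2]>.020)&(W[...,2]<.034)&(abs(W[...,0]-.566)<.045)&(W[...,1]>.065)&(W[...,1]<.2);P=W[m]
print('wrist',len(P),P.mean(0),cv2.minAreaRect(P[:,:2].astype(np.float32)),o['ee_pos'],o['eef_rot'])
E
```

```text
time_s: 18.33
ee_pos: [0.5989, -0.1038, 0.209]
eef_rot: [-3.118, -0.613, 1.503]
time_s: 18.75
ee_pos: [0.5582, 0.008, 0.152]
eef_rot: [-3.113, -0.614, 1.503]
force: [-0.3, 0.3, 1.0]
grip_width: 0.0939
wrist 1683 [0.56519481 0.10108339 0.02779502] ((0.5650719404220581, 0.10257644951343536), (0.0548722967505455, 0.05468396097421646), 25.22064971923828) [0.55824805 0.00803796 0.15204057] [-3.11317267 -0.61403086  1.50275594]
```

```bash

python3 -m creep '{"translation":[[1.5,22,-30],[3,44,-60],[4.5,64,-87],[5.5,78,-106],[6,85,-115]],"yaw":[0,0,0,0,0],"gripper":[0,0,0,0,0]}' 20
python3 -m creep '{"translation":[[0,0,0],[0,0,0]],"yaw":[0,0],"gripper":[0,0]}'
```

```text
time_s: 19.22
ee_pos: [0.5653, 0.0918, 0.036]
eef_rot: [-3.113, -0.614, 1.501]
force: [-0.5, 0.4, -0.6]
grip_width: 0.0939
time_s: 19.38
ee_pos: [0.566, 0.0908, 0.0363]
eef_rot: [-3.113, -0.614, 1.501]
force: [-0.1, -0.2, -0.4]
grip_width: 0.0942
```

```bash

python3 -m creep '{"translation":[[-1,3,-2],[-1,3,-2],[-1,3,-2],[-1,3,-2],[-1,3,-2]],"yaw":[0,0,0,0,0],"gripper":[0,0,255,255,255]}' 25
python3 -m creep '{"translation":[[0,0,0],[0,0,0],[0,0,0],[0,0,0],[0,0,0]],"yaw":[0,0,0,0,0],"gripper":[255,255,255,255,255]}' 25
python3 -m creep '{"translation":[[0,0,0],[0,0,0],[0,0,0]],"yaw":[0,0,0],"gripper":[255,255,255]}' 25
```

```text
time_s: 19.8
ee_pos: [0.5652, 0.0935, 0.0348]
eef_rot: [-3.114, -0.614, 1.501]
force: [0.0, -0.1, -1.0]
grip_width: 0.0774
time_s: 20.22
ee_pos: [0.5653, 0.0935, 0.0349]
eef_rot: [-3.114, -0.614, 1.501]
force: [-0.7, -0.4, 1.5]
grip_width: 0.0545
time_s: 20.47
ee_pos: [0.5653, 0.0935, 0.0349]
eef_rot: [-3.114, -0.614, 1.501]
force: [0.2, -1.1, 0.0]
grip_width: 0.0545
```

Width 54.5 is slightly under 56, so the pads sit a bit short of the ring's diameter. I'll re-seat a few mm further in and lower.

```bash

python3 -m creep '{"translation":[[0,0,0],[0,0,0],[0.3,3,-1],[0.3,5,-2],[0.3,5,-2.5]],"yaw":[0,0,0,0,0],"gripper":[60,60,60,60,60]}' 25
python3 -m creep '{"translation":[[0,0,0],[0,0,0],[0,0,0],[0,0,0],[0,0,0]],"yaw":[0,0,0,0,0],"gripper":[60,255,255,255,255]}' 25
python3 -m creep '{"translation":[[0,0,0],[0,0,0],[0,0,0],[0,0,0],[0,0,0]],"yaw":[0,0,0,0,0],"gripper":[255,255,255,255,255]}' 25
```

```text
time_s: 20.88
ee_pos: [0.5655, 0.099, 0.0322]
eef_rot: [-3.114, -0.614, 1.501]
force: [0.0, -0.5, 0.3]
grip_width: 0.0717
time_s: 21.3
ee_pos: [0.5655, 0.0989, 0.0322]
eef_rot: [-3.114, -0.614, 1.501]
force: [0.8, -0.2, -0.8]
grip_width: 0.0546
time_s: 21.72
ee_pos: [0.5655, 0.0989, 0.0322]
eef_rot: [-3.114, -0.614, 1.501]
force: [0.6, -0.3, -0.4]
grip_width: 0.0545
```

Same width again, so it's pad compliance at the tips. Lift.

```bash

python3 -m creep '{"translation":[[0,-3,6],[-0.5,-10,18],[-1.5,-22,36],[-2.5,-38,58],[-4,-55,82]],"yaw":[0,0,0,0,0],"gripper":[255,255,255,255,255]}' 25
python3 -m creep '{"translation":[[-1.5,-22,20],[-3,-44,30],[-3,-60,40],[-3,-70,40],[-3,-70,40]],"yaw":[0,0,0,0,0],"gripper":[255,255,255,255,255]}' 25
python3 - <<'E'
from wl import *
o,c=wcam('w6.png',crop=(130,100,390,384),scale=2);p=o['ee_pos'];print(p,o['eef_rot'])
for n in('top','scene'):
    d=snap(n);W=world(d);r=W-p
    m=(np.hypot(r[...,0],r[...,1]-.01)<.05)&(r[...,2]<.0)&(r[...,2]>-.05);P=r[m];print(n,len(P),np.percentile(P,[2,50,98],0).round(3) if len(P) else '')
E
```

```text
time_s: 22.13
ee_pos: [0.561, 0.0429, 0.1156]
eef_rot: [-3.113, -0.613, 1.501]
force: [0.5, -0.1, -1.5]
grip_width: 0.0545
time_s: 22.55
ee_pos: [0.5581, -0.0291, 0.1563]
eef_rot: [-3.115, -0.612, 1.5]
force: [-0.5, -0.7, -2.8]
grip_width: 0.0545
[ 0.55809615 -0.02909675  0.15626741] [-3.11472375 -0.61229526  1.4997357 ]
top 229 [[-0.03  -0.017 -0.011]
 [ 0.005  0.012 -0.005]
 [ 0.032  0.032 -0.001]]
scene 198 [[-0.034 -0.017 -0.022]
 [-0.002  0.008 -0.008]
 [ 0.04   0.034 -0.001]]
```

View pics/w6.png

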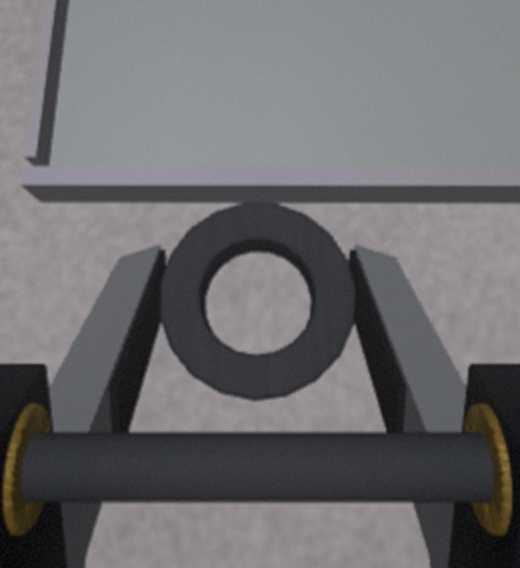

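```bash
cat > rt.py <<'E'
from wl import *
def tilt(c,p):
    W=world(c);r=W-p;g=cv2.cvtColor(c['pixels'],cv2.COLOR_RGB2GRAY)
    m=np.zeros(g.shape,bool);m[203:298,214:304]=True
    m&=(abs(r[...,0])<.0265)&(r[...,2]<.015)&(r[...,2]>-.03)&(r[...,1]>-.03)
    P=r[m];A=np.c_[P[:,:2],np.ones(len(P))];w=np.ones(len(P),bool)
    for _ in range(5):
        k=np.linalg.lstsq(A[w],P[w,2],rcond=None)[0];e=A@k-P[:,2];w=abs(e)<.004
    print('slopes',k.round(3),w.sum(),len(P),'rms',e[w].std(),'rect',cv2.minAreaRect(P[w][:,:2].astype(np.float32)))
E
python3 -c "
from rt import *
tilt(ld('wrist'),np.array([.5581,-.0291,.1563]))"
```

```text
slopes [-0.001 -0.003 -0.004] 4898 5220 rms 0.0007843708156915563 rect ((-0.0008223522454500198, 0.004281183704733849), (0.052713241428136826, 0.05122079700231552), 86.14761352539062)
```

View 10: the ring is held across its diameter, and the plane fit shows it level (slopes below 0.004). Carry it over to the tray.

```bash

python3 -m creep '{"translation":[[-10,-32,0],[-20,-64,0],[-30,-98,0],[-40,-132,0],[-50,-166,0]],"yaw":[0,0,0,0,0],"gripper":[255,255,255,255,255]}' | sed -n 1,3p
python3 -m creep '{"translation":[[-10,-36,0],[-20,-70,0],[-28,-98,-5],[-32,-112,-20],[-32,-115,-40]],"yaw":[0,0,0,0,0],"gripper":[255,255,255,255,255]}' | sed -n 1,3p
python3 -m creep '{"translation":[[0,0,-10],[0,0,-20],[0,0,-30],[0,0,-40],[0,0,-45]],"yaw":[0,0,0,0,0],"gripper":[255,255,255,255,255]}'
python3 - <<'E'
from rt import *
o,c=wcam();print(o['ee_pos'],o['eef_rot']);tilt(c,o['ee_pos'])
E
```

```text
time_s: 23.12
ee_pos: [0.507, -0.1927, 0.1545]
eef_rot: [-3.11, -0.614, 1.501]
time_s: 23.53
ee_pos: [0.4748, -0.3097, 0.1142]
eef_rot: [-3.112, -0.613, 1.501]
time_s: 23.95
ee_pos: [0.4749, -0.3088, 0.0681]
eef_rot: [-3.111, -0.614, 1.501]
force: [0.3, -0.2, -2.5]
grip_width: 0.0547
[ 0.47487748 -0.30881172  0.06812351] [-3.11095632 -0.6135902   1.50092203]
slopes [-0.004 -0.    -0.004] 4892 5212 rms 0.0007980065696663487 rect ((-0.0008023809641599655, 0.004281977191567421), (0.0527910515666008, 0.05108191445469856), 86.10640716552734)
```

```bash

python3 -m creep '{"translation":[[0,-1,-10],[0,-1,-20],[0,-1,-29],[0,-1,-35],[0,-1,-38]],"yaw":[0,0,0,0,0],"gripper":[255,255,255,255,255]}'
python3 -m creep '{"translation":[[0,0,-1],[0,0,-2],[0,0,-2]],"yaw":[0,0,0],"gripper":[255,255,255]}'
```

```text
time_s: 24.42
ee_pos: [0.4744, -0.3095, 0.0285]
eef_rot: [-3.109, -0.615, 1.5]
force: [-0.1, 0.1, -2.2]
grip_width: 0.0544
time_s: 24.67
ee_pos: [0.4745, -0.3096, 0.0266]
eef_rot: [-3.109, -0.615, 1.5]
force: [0.6, 0.2, -1.5]
grip_width: 0.0547
```

```bash

python3 -m creep '{"translation":[[0,0,-0.5],[0,0,-0.5],[0,0,-0.5],[0,0,-0.5],[0,0,-0.5]],"yaw":[0,0,0,0,0],"gripper":[255,140,110,90,60]}'
python3 -m creep '{"translation":[[0,0,0],[0,0,0],[0,0,0],[0,0,0],[0,0,0]],"yaw":[0,0,0,0,0],"gripper":[40,40,40,40,40]}'
python3 -m creep '{"translation":[[0,-2,10],[0,-6,30],[0,-10,60],[0,-20,90],[0,-30,120]],"yaw":[0,0,0,0,0],"gripper":[40,40,40,40,40]}'
python3 - <<'E'
from wl import *
o,c=wcam('w7.png',scale=1.2);print(o['ee_pos'],o['time_s'])
for n,k in(('wrist',c),('top',snap('top'))):
    W=world(k);m=(W[...,2]>.0155)&(W[...,2]<.028)&(np.hypot(W[...,0]-.476,W[...,1]+.3065)<.05);P=W[m];q=P[:,:2]-P[:,:2].mean(0)
    print(n,len(P),P.mean(0),cv2.minAreaRect(P[:,:2].astype(np.float32)),'slope',np.linalg.lstsq(np.c_[q,np.ones(len(q))],P[:,2],rcond=None)[0])
k=ld('top');W=world(k);X,Y,Z=np.moveaxis(W,-1,0)
for n,b in dict(soapin=(.45,.54,.2,.31,.03,.045),soapout=(.7,.82,-.11,0,.02,.035),jar=(.72,.82,-.27,-.16,.06,.08),handle=(.6,.7,-.37,-.23,.09,.106),rod=(.6,.7,-.225,-.13,.08,.1)).items():
    P=W[(X>b[0])&(X<b[1])&(Y>b[2])&(Y<b[3])&(Z>b[4])&(Z<b[5])];print(n,len(P),P.mean(0).round(4) if len(P) else '',cv2.minAreaRect(P[:,:2].astype(np.float32)) if len(P) else '')
E
```

```text
time_s: 25.08
ee_pos: [0.4746, -0.3097, 0.0264]
eef_rot: [-3.11, -0.615, 1.5]
force: [0.2, -0.0, 0.2]
grip_width: 0.0643
time_s: 25.5
ee_pos: [0.4746, -0.3097, 0.0264]
eef_rot: [-3.11, -0.615, 1.5]
force: [-0.3, -0.8, -0.3]
grip_width: 0.0796
time_s: 25.92
ee_pos: [0.4744, -0.3398, 0.1487]
eef_rot: [-3.11, -0.615, 1.5]
force: [-0.4, -0.4, -0.1]
grip_width: 0.0796
[ 0.4744355  -0.33983786  0.14872351] 25.9167
wrist 1848 [ 0.47393291 -0.30648857  0.02215513] ((0.474178284406662, -0.30571553111076355), (0.055285967886447906, 0.0544409304857254), 88.68102264404297) slope [-6.84004240e-05  2.21423074e-03  2.21551272e-02]
top 177 [ 0.47658476 -0.30395983  0.02221686] ((0.47617995738983154, -0.3028980493545532), (0.05297092720866203, 0.05199318751692772), 89.64656829833984) slope [-0.01224674  0.00489096  0.02221686]
soapin 300 [0.5014 0.2541 0.0378] ((0.49824947118759155, 0.2555365562438965), (0.04472017660737038, 0.07203647494316101), 87.38214111328125)
soapout 378 [ 0.7675 -0.0572  0.0277] ((0.7685890793800354, -0.05693169683218002), (0.05043578892946243, 0.07469344139099121), 46.17121124267578)
jar 240 [ 0.7656 -0.2146  0.0702] ((0.7669312953948975, -0.21535420417785645), (0.04881669208407402, 0.05180181562900543), 89.12211608886719)
handle 273 [ 0.6585 -0.299   0.0977] ((0.6591837406158447, -0.29690417647361755), (0.02104019559919834, 0.12141462415456772), 4.748878002166748)
rod 102 [ 0.6495 -0.1886  0.089 ] ((0.6524784564971924, -0.18576011061668396), (0.07800960540771484, 0.03138328716158867), 79.84741973876953)
```

View pics/w7.png

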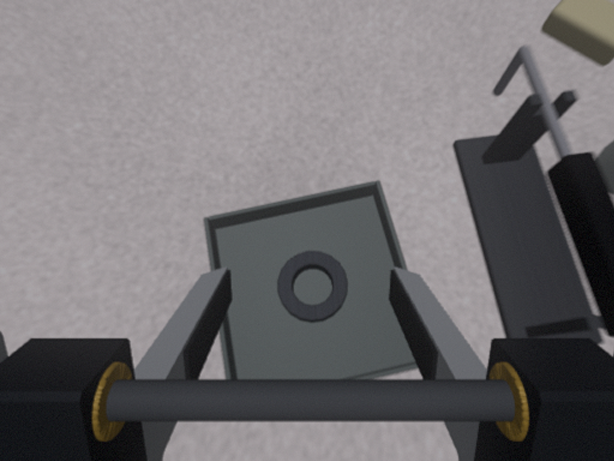

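View 11: the ring lies flat and centred in the tray at (312,286), and the rod is on its rest on the right. The robot touches nothing, and the soap bars and jar are where they were. Handing in.

```bash
python3 -c "
from station import ctrl
print(ctrl.hand_in())"
```

```text
the job is handed in; nothing more can be done
None
```

I drew the ring out with the hooked rod, laid the rod back on its rest and set the ring in the nearest grey tray. I handed the job in just after 26 s on the robot's clock; the hand-in gave no verdict.

The moves offer no tilt, so I got the 35° lean the guard needs by repeatedly commanding positions past the arm's reach. The hook drew the ring to about 63 mm in front of the guard edge, and I did not put the fingers near it while it was behind the guard.

**Last checks:**
- **Ring:** it lies flat on the tray floor with its top at 22 mm, tilted about 0.01 rad at most. It is within about 4 mm of the tray centre; the wrist and top cameras differed by 2–3 mm.
- **Rod:** it sits level in both forks, let go, within about 3 mm of where it started.
- **Soap bars and jar:** soap_out and the jar measured within 1 mm of their starting places. soap_in's outline was noisier through the guard bars, about 4 mm.
- **Forces:** the reported tool forces stayed under 4 N throughout.

One reading disagreed: the fingers showed 54.5 mm across the 56 mm ring. I took this for give in the pads, because re-gripping gave the same width and the ring held level.

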